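# Assemble the vacuum filter holder on its flask

### The job

Build up the filter holder on the filter flask, from the bottom: first the filter support with its stopper down in the flask's neck, then the perforated screen flat in the support's recess, then the funnel over the support, and last the lid on the funnel. Every part must sit fully home and level on the one below; set the parts down rather than dropping them, and leave the brown bottle, the beaker and the square filter box where they stand.

Things in the scene. Friction and masses are not known exactly. Their poses are not given: they have to be found in the camera images.
- flask_mouth (a point): centre of the round mouth of the white plastic filter flask, at rim height; z up. The flask is fixed: a cone 125 mm tall, 86 mm wide at the foot, with a black weight ring 100 mm wide 22 to 36 mm above the bench; straight neck of bore 38 mm, 42 mm deep, 47 mm wide outside, 51 mm at the rim's bead. A side arm 11 mm thick reaches 60 mm from the axis along this point's x, 37 mm below the rim.
- support_plate (a point): filter support: round steel plate, 66 mm wide, 14 mm thick, standing on a black tapered stopper 26 mm tall, 28 mm wide at the foot, 32 at the top. The point: on the axis, half-way up the plate, 33 mm above the stopper's foot. In the plate's top a recess 52 mm wide, 2 mm deep takes the screen. Seated, the plate's underside rests on the flask's rim: point 7 mm above the mouth's. z up; 0.2-0.4 kg.
- screen_center (a point): screen: flat perforated steel disc, 46 mm wide, 6 mm thick, lying on the bench; the point is its centre, half-way up. It lies in the support's recess with 3 mm of play all round and stands 4 mm above the plate's top rim; seated, its point is 8 mm above the support's point. z up; 50 g.
- funnel_center (a point): funnel: upright steel tube open at both ends, 70 mm tall, 64 mm wide (bore 57), its lowest 12 mm a collar 77 mm wide. The point: on the axis, half-way up, 35 mm above its foot. The collar's lowest 8 mm is a socket 71 mm wide that drops over the support's plate, until the shoulder inside rests on the plate's top rim: point 34 mm above the support's point. z up; 0.2-0.32 kg.
- lid_knob (a point): lid: steel disc 68 mm wide, 4 mm thick, standing on a plug 50 mm wide and 8 mm deep; on top a black round knob 18 mm wide, 26 mm tall. The point: middle of the knob, 13 mm above the disc's top face, 25 mm above the plug's foot. Seated, the plug is in the funnel's bore and the disc rests on the funnel's top edge: point 52 mm above the funnel's point. z up; 90 g.
- bottle_center (a point): a brown glass bottle with a blue cap, 52 mm wide and 100 mm tall, upright; the point is half-way up. Loose; not part of the job, to be left alone.
- beaker_center (a point): an empty glass beaker, 52 mm wide and 70 mm tall, upright; the point is half-way up. Loose; to be left alone.
- filter_box_center (a point): a low square carton of membrane filters with a pale blue lid, 64 by 64 mm and 28 mm tall; the point is half-way up. Loose; to be left alone.

How it is judged (in metres and radians):
On the way, in this order (a step that is already met when the one before it is completed fails the run):
1. the filter support sits level in the flask's neck, let go (horizontal distance between support_plate and flask_mouth below 0.006 m and z of support_plate in the frame of flask_mouth between 0.005 and 0.009 m and angle between support_plate's own z axis and vertical below 0.05 rad and contact force between the fingers and support below 0.1 N and linear speed of support below 0.02 m/s), for 0.2 s.
2. the screen lies flat in the recess of the seated support, let go (horizontal distance between support_plate and flask_mouth below 0.006 m and z of support_plate in the frame of flask_mouth between 0.005 and 0.009 m and angle between each of support_plate, screen_center's own z axis and vertical below 0.05 rad and horizontal distance between screen_center and support_plate below 0.006 m and z of screen_center in the frame of support_plate between 0.0063 and 0.0097 m and contact force between the fingers and screen below 0.1 N and linear speed of screen below 0.02 m/s), for 0.2 s.
3. the funnel is seated over the support and screen, let go (horizontal distance between support_plate and flask_mouth below 0.006 m and z of support_plate in the frame of flask_mouth between 0.005 and 0.009 m and angle between each of support_plate, screen_center, funnel_center's own z axis and vertical below 0.05 rad and horizontal distance between each of screen_center, funnel_center and support_plate below 0.006 m and z of screen_center in the frame of support_plate between 0.0063 and 0.0097 m and z of funnel_center in the frame of support_plate between 0.032 and 0.036 m and contact force between the fingers and funnel below 0.1 N and linear speed of funnel below 0.02 m/s), for 0.2 s.
4. the lid is seated on the funnel, let go (horizontal distance between support_plate and flask_mouth below 0.006 m and z of support_plate in the frame of flask_mouth between 0.005 and 0.009 m and angle between each of support_plate, screen_center, funnel_center, lid_knob's own z axis and vertical below 0.05 rad and horizontal distance between each of screen_center, funnel_center and support_plate below 0.006 m and z of screen_center in the frame of support_plate between 0.0063 and 0.0097 m and z of funnel_center in the frame of support_plate between 0.032 and 0.036 m and horizontal distance between lid_knob and funnel_center below 0.006 m and z of lid_knob in the frame of funnel_center between 0.05 and 0.054 m and contact force between the fingers and lid below 0.1 N and linear speed of lid below 0.02 m/s), for 0.2 s.
At the end, for the whole second after the job is handed in: The support, screen, funnel and lid are stacked on the flask in that order, each seated (height within 2 mm of its seat, 1.7 mm for the screen), within 6 mm of the axis of the part below, level within 0.05 rad, released and at rest (all of step 4 and contact force between the fingers and support below 0.1 N and linear speed of each of support, screen, funnel below 0.02 m/s and contact force between the fingers and screen below 0.1 N and contact force between the fingers and funnel below 0.1 N); the robot touches nothing.
It fails at once if the brown bottle is pushed more than 30 mm from its place or knocked over (distance of bottle_center from where it was at the start of the episode above 0.03 m or angle between bottle_center's own z axis and vertical above 0.5 rad).
It fails at once if the beaker is pushed more than 30 mm from its place or knocked over (distance of beaker_center from where it was at the start of the episode above 0.03 m or angle between beaker_center's own z axis and vertical above 0.5 rad).
It fails at once if the square filter box is pushed more than 30 mm from its place or knocked over (distance of filter_box_center from where it was at the start of the episode above 0.03 m or angle between filter_box_center's own z axis and vertical above 0.5 rad).
It fails at once if a part of the filter holder is dropped (falls free of the fingers at more than 0.6 m/s, a fall of about 18 mm) ((linear speed of support above 0.6 m/s and contact force between the fingers and support below 0.05 N) or (linear speed of screen above 0.6 m/s and contact force between the fingers and screen below 0.05 N) or (linear speed of funnel above 0.6 m/s and contact force between the fingers and funnel below 0.05 N) or (linear speed of lid above 0.6 m/s and contact force between the fingers and lid below 0.05 N)).
It also fails if it takes over 120 s, if anything falls off the work surface, if the arm or the gripper's body presses on something with over 40 N, if the wrist force passes 120 N, or if a joint passes its speed limit or range.

### The arm

A 6-joint arm with a two-finger parallel gripper is mounted at the origin on the work surface. World frame = base frame: x ahead of the robot, y to its left, z up, the work surface at z = 0. Lengths are in m, angles in degrees, forces in N, time in s.
With the tool pointing down it reaches from about 0.35 to 0.85 m from the base axis. Payload 8.1 kg.
Tool frame: the origin (TCP) lies at the very end of the fingers, on their centre line; the grasp point (between the pads) lies 19 mm behind it; z points along the fingers, y is the line along which they close (so a half turn about z gives the same grasp; the last joint's range is limited). The gripper opens to 93 mm and grips with 3 to 60 N. Pads are 15 mm wide; open, the fingers measure 128 mm over their backs; the gripper's body (75 mm by 188 mm) begins 65 mm behind the grasp point.
Start: joints at [-4.893, 7.471, 85.268, -0, 87.261, -4.893], TCP at [0.6, 0, 0.219] pointing down, gripper open.
Joint ranges: [-169.43, 169.43], [-51.17, 129.36], [1.28, 143.12], [-76.62, 256.62], [0, 156.53], [-152.29, 152.29]. Speed limits (degrees/s): [136.94, 136.94, 159.86, 180, 180, 180].

### API

Orientations are given as a 3x3 rotation matrix whose columns are the frame's x, y, z axes.
In Python, from station import sense, grab_frame, camera_model, hand_in gives the robot as it stands.
- The arm moves only by the shell command python3 -m creep 'ROWS' [FORCE]. ROWS is JSON, a list of rows, each an object of numbers: "dx", "dy", "dz": the shift along the tool's x, y, z in m; "ax", "ay", "az": the turn, a rotation vector about the tool's x, y, z in degrees; "claw": the closure, from -1 (fully open) to 1 (shut). A call has 1 to 10 rows; each row is the pose to reach, as a shift and turn from the pose commanded when the call began, along the tool's axes at that moment; what a row does not reach only later rows make up. A row lasts 1/12 s, in which the tool goes at most 41.7 mm and 7.16 degrees, less where a joint would pass 70% of its speed; a pose out of reach is approached as far as the arm can. A call with a gripper value outside its range is refused whole. The fingers move at their own pace and stop on an object; FORCE is the grip in N (left out, the last holds). Time passes only in rows, so rows that repeat a pose let the fingers close. It gives the time, the measured TCP pose, the force, the opening and the grip force at its end, in the units of the state.
- sense(): the state, without advancing time (a new reading comes with each control period).
- grab_frame(name): name is "scene" or "side" or "wrist"; returns (picture, depth): 480x640x3 uint8, red, green, blue; 480x640 float32, m along the optical axis (not along the pixel's ray), 0 where there is no reading.
- camera_model(name): a dict with "fx", "fy", "cx", "cy" (pixels), "k1" (the pictures are not rectified: a ray, as slopes to the right and down, at radius r is drawn at 1 + k1 r^2 times it, then the intrinsics apply), "camera_from_world" (4x4, takes a point from world to camera coordinates). Camera axes: x right, y down, z forward; pixel columns grow to the right and rows downward; lengths in m; the calibration is good to about 2 mm. A picture is of the moment at which its call begins: read the wrist's pose just before it. camera_model takes no time and is no camera call; for the wrist camera it gives the pose at the moment of the call.
- hand_in(): hands the job in; it is judged then, once.
The state is a dict: "clock": time; "joint_positions": joint angles; "qd": joint speeds; "joint_torque": joint torques, N m; "tcp_pos": TCP position; "ee_rot": TCP orientation; "force": force on the tool from outside, world axes, zero at the start; "wrist_torque": the same for the moment, N m; "grip_width": opening from 0.0 (shut) to 1.0 (fully open); "grip_force": force on a finger pad.
Only numpy, scipy, OpenCV 4.12 (cv2) and the standard library are available. Lean on these libraries where they do the work, as an engineer would, in place of code of your own. Each camera call takes 0.05 s, during which the arm holds its last target. There are 200 camera calls.

## Working session

There is one attempt and no reset: what is moved stays moved. The work goes in short steps, Python scripts to look and compute and a shell command to move; the robot and the scene stay as the last step left them, time stands still between calls to the robot, and variables do not carry over. Pictures are saved under pics/ and viewed, at most 14 in all, crops included, and the job is handed in when it is done.

```bash
ls; mkdir -p pics
python3 - <<'E'
from station import *
import cv2,numpy as np
s=sense();print(s)
for n in("scene","side","wrist"):
    m=camera_model(n);print(n,m)
    p,d=grab_frame(n);cv2.imwrite(f"pics/{n}0.png",p[:,:,::-1]);np.save(f"{n}0.npy",d)
E
```

```text
pics
{'clock': 0.0, 'joint_positions': array([-4.89270706e+00,  7.51578957e+00,  8.53306860e+01, -2.93183456e-04,
        8.72624939e+01, -4.89365774e+00]), 'qd': array([-0.04145038,  0.0286372 ,  0.05063747, -0.08473071, -0.04623248,
       -0.06263057]), 'joint_torque': array([-1.61290725e-03, -5.59853125e+01, -4.91755986e+01,  7.67333270e-02,
        3.59135563e-02, -2.97389461e-04]), 'tcp_pos': array([5.99408861e-01, 7.47001726e-05, 2.17566884e-01]), 'ee_rot': array([[-1.66929286e-05,  9.99998204e-01, -1.89538098e-03],
       [ 9.99999988e-01,  1.69907585e-05,  1.57118575e-04],
       [ 1.57150496e-04, -1.89537834e-03, -9.99998191e-01]]), 'force': array([ 0.31259272,  0.36203687, -0.43651437]), 'wrist_torque': array([-0.05149601, -0.03071843,  0.01818833]), 'grip_force': 0.0, 'grip_width': 1.002511057181691}
scene {'fx': 501.2493719260203, 'fy': 501.2493719260203, 'cx': 318.8607672265927, 'cy': 239.13371772518354, 'k1': 0.03376775556251965, 'camera_from_world': array([[-7.80307309e-01,  6.25396035e-01, -5.49818672e-04,
         4.48714560e-01],
       [ 5.06976205e-01,  6.3203949
[... 422 characters left out ...]
4,  0.59240992],
       [-0.09201629,  0.60556046, -0.79046159,  0.14640294],
       [ 0.08493843, -0.78616283, -0.61215478,  0.83790616],
       [ 0.        ,  0.        ,  0.        ,  1.        ]])}
wrist {'fx': 355.4037253247085, 'fy': 355.4037253247085, 'cx': 325.6441848045677, 'cy': 239.18191190103892, 'k1': 0.009181890485286868, 'camera_from_world': array([[ 9.99998742e-01,  7.60012659e-04, -1.39199974e-03,
        -6.00744985e-01],
       [ 1.07775455e-03, -9.69551133e-01,  2.44886585e-01,
        -2.87704307e-02],
       [-1.16349802e-03, -2.44887777e-01, -9.69550733e-01,
         3.89606040e-01],
       [ 0.00000000e+00,  0.00000000e+00,  0.00000000e+00,
         1.00000000e+00]])}
```

View pics/scene0.png

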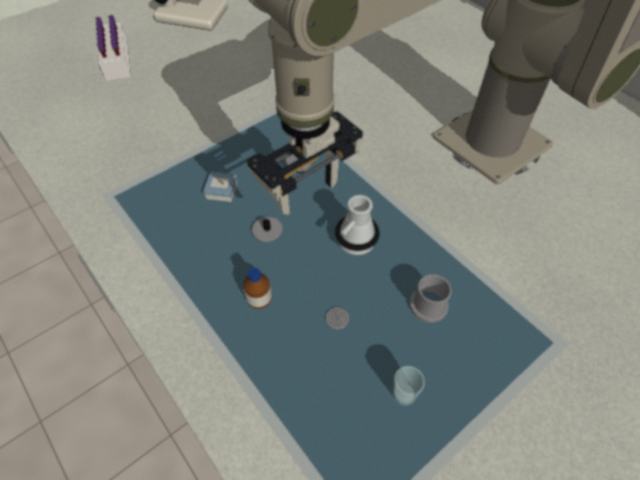

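View pics/side0.png

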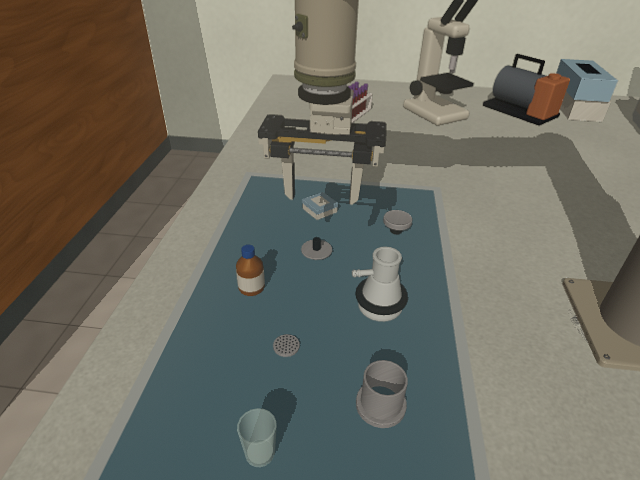

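The scene view shows the lid at (267,229), bottle (257,290), flask mouth (360,205), screen (337,318), funnel top (435,285) and beaker (407,386). In the side view, the support is at (397,220), the flask mouth at (386,256), the screen at (286,345) and the lid knob at (317,243).

```bash
cat > h.py <<'E'
import numpy as np,cv2
from station import *
def rays(m,uv):
    uv=np.atleast_2d(np.asarray(uv,float))
    K=np.array([[m['fx'],0,m['cx']],[0,m['fy'],m['cy']],[0,0,1]])
    r=cv2.undistortPoints(uv[:,None],K,np.array([m['k1'],0,0,0,0.]))[:,0]
    return np.c_[r,np.ones(len(r))]
def atz(m,uv,z):
    T=m['camera_from_world'];R=T[:3,:3];c=-R.T@T[:3,3]
    d=rays(m,uv)@R
    return c+d*((z-c[2])/d[:,2])[:,None]
def cloud(m,d):
    v,u=np.mgrid[0:480,0:640];T=m['camera_from_world']
    p=rays(m,np.c_[u.ravel(),v.ravel()])*d.reshape(-1,1)
    P=(p-T[:3,3])@T[:3,:3];P[d.ravel()==0]=np.nan
    return P.reshape(480,640,3)
def fitc(P):  # circle fit xy
    A=np.c_[2*P[:,:2],np.ones(len(P))];s=np.linalg.lstsq(A,(P[:,:2]**2).sum(1),rcond=None)[0]
    return s[:2],np.sqrt(s[2]+s[:2]@s[:2])
E
python3 - <<'E'
from h import *
S={'scene':dict(lid=((267,229),.012),knob=((266,224),.025),flask=((360,204),.125),screen=((337.5,318),.006),funnel=((434.5,285),.07),beaker=((409,377),.07),bottle=((254,273),.1),box=((220,183),.028)),
'side':dict(support=((397.5,217),.04),lid=((317,249),.012),knob=((317,239),.038),flask=((386,256),.125),screen=((286,344.5),.006),funnel=((385,374),.07),beaker=((257,422),.07),bottle=((248,250),.1),box=((319,203),.028))}
for n in S:
    m=camera_model(n);C=cloud(m,np.load(n+'0.npy'));np.save(n+'c.npy',C)
    for k,(uv,z) in S[n].items(): print(n,k,atz(m,uv,z)[0].round(3),C[int(uv[1]),int(uv[0])].round(3))
C=np.vstack([np.load(n+'c.npy').reshape(-1,3) for n in S])
for k,c,r,lo,hi in [('support',None,.05,.03,.046),('flask',None,.035,.115,.13),('funnel',None,.05,.06,.075),('screen',None,.04,.0035,.009),('lid',None,.05,.008,.016)]:
    c=np.mean([atz(camera_model(n),*S[n][k])[0] for n in S if k in S[n]],0)
    q=C[(np.hypot(*(C[:,:2]-c[:2]).T)<r)&(C[:,2]>lo)&(C[:,2]<hi)]
    print(k,len(q),q.mean(0).round(4),((q.min(0)+q.max(0))/2).round(4),np.ptp(q,0).round(3))
E
```

```text
scene lid [ 0.625 -0.124  0.012] [ 0.628 -0.118  0.02 ]
scene knob [ 0.623 -0.128  0.025] [ 0.627 -0.12   0.036]
scene flask [0.482 0.018 0.125] [0.468 0.004 0.101]
scene screen [0.641 0.142 0.006] [0.643 0.142 0.008]
scene funnel [0.472 0.228 0.07 ] [0.453 0.218 0.036]
scene beaker [0.64  0.328 0.07 ] [0.624 0.321 0.028]
scene bottle [0.737 0.005 0.1  ] [0.737 0.006 0.101]
scene box [ 0.638 -0.293  0.028] [ 0.638 -0.294  0.027]
side support [ 0.447 -0.234  0.04 ] [ 0.447 -0.237  0.038]
side lid [ 0.618 -0.124  0.012] [ 0.617 -0.119  0.016]
side knob [ 0.619 -0.125  0.038] [ 0.619 -0.127  0.037]
side flask [0.48  0.021 0.125] [ 0.478 -0.005  0.104]
side screen [0.638 0.141 0.006] [0.638 0.141 0.007]
side funnel [0.474 0.227 0.07 ] [0.471 0.202 0.037]
side beaker [0.64  0.327 0.07 ] [0.646 0.311 0.043]
side bottle [0.73 0.01 0.1 ] [0.731 0.008 0.099]
side box [ 0.634 -0.284  0.028] [ 0.634 -0.284  0.028]
support 534 [ 0.4496 -0.2315  0.0369] [ 0.4492 -0.2346  0.0358] [0.072 0.068 0.012]
flask 584 [0.4807 0.0175 0.122 ] [0.4813 0.0168 0.121 ] [0.055 0.052 0.012]
funnel 854 [0.4748 0.2342 0.0664] [0.476  0.2329 0.0663] [0.068 0.065 0.013]
screen 717 [0.6395 0.1399 0.0053] [0.6462 0.1407 0.0061] [0.062 0.054 0.005]
lid 883 [ 0.6229 -0.1227  0.0111] [ 0.6225 -0.1266  0.012 ] [0.071 0.069 0.008]
```

```bash
python3 -m creep '[{"dx":-0.234,"dy":-0.15,"dz":0.04},{"dx":-0.234,"dy":-0.15,"dz":0.04},{"dx":-0.234,"dy":-0.15,"dz":0.04},{"dx":-0.234,"dy":-0.15,"dz":0.04},{"dx":-0.234,"dy":-0.15,"dz":0.04},{"dx":-0.234,"dy":-0.15,"dz":0.04},{"dx":-0.234,"dy":-0.15,"dz":0.04},{"dx":-0.234,"dy":-0.15,"dz":0.04},{"dx":-0.234,"dy":-0.15,"dz":0.04}]'
cat >> h.py <<'E'
def wr(lo,hi,c,r,tag=None):
    s=sense();m=camera_model('wrist');p,d=grab_frame('wrist');C=cloud(m,d)
    if tag: cv2.imwrite(f'pics/{tag}.png',p[:,:,::-1])
    q=C[(np.hypot(C[...,0]-c[0],C[...,1]-c[1])<r)&(C[...,2]>lo)&(C[...,2]<hi)]
    print('tcp',s['tcp_pos'].round(4),'yaw/tilt',s['ee_rot'][:2,2].round(4),'F',s['force'].round(1),'w',round(s['grip_width'],3),'t',round(s['clock'],1))
    if len(q)>10:
        h=cv2.convexHull((q[:,:2]*1e4).astype(np.float32))
        (x,y),R=cv2.minEnclosingCircle(h)
        print('n',len(q),'mean',q.mean(0).round(4),'mid',((q.min(0)+q.max(0))/2).round(4),'ptp',np.ptp(q,0).round(4),'hullfit',(fitc(h[:,0]/1e4)),'zmed',np.median(q[:,2]).round(4))
    return p,C,m
E
python3 - <<'E'
from h import *
wr(.034,.046,(.448,-.234),.045,'w1')
E
```

```text
tcp [5.996e-01 1.000e-04 2.178e-01] yaw/tilt [-0.0014  0.0001] F [-0.4 -0.8  1.1] w 1.002 t 0.1
n 1749 mean [ 0.4503 -0.2254  0.038 ] mid [ 0.4496 -0.2242  0.0377] ptp [0.0656 0.0467 0.0074] hullfit (array([ 0.45002635, -0.23208759]), np.float64(0.031645253032126196)) zmed 0.0381invalid input at $[0]: expected keys dx, dy, dz, ax, ay, az, claw
```

View pics/w1.png

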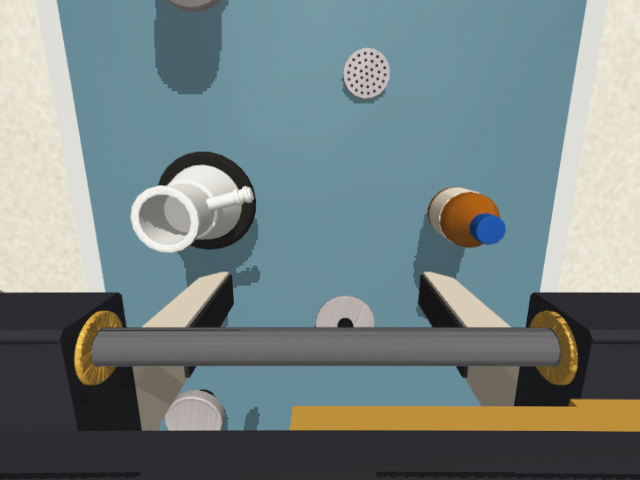

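The wrist view shows the flask mouth at (165,218), screen (367,72), bottle, lid partly hidden at (345,315), and support cut off at (195,415). A thing is best seen when it is about 0.1 m in +y from the TCP, so I'll go to a viewpoint behind the support. Every row needs all the keys.

```bash
python3 -m creep '[{"dx":-0.32,"dy":-0.15,"dz":0,"ax":0,"ay":0,"az":0,"claw":-1},{"dx":-0.32,"dy":-0.15,"dz":0,"ax":0,"ay":0,"az":0,"claw":-1},{"dx":-0.32,"dy":-0.15,"dz":0,"ax":0,"ay":0,"az":0,"claw":-1},{"dx":-0.32,"dy":-0.15,"dz":0,"ax":0,"ay":0,"az":0,"claw":-1},{"dx":-0.32,"dy":-0.15,"dz":0,"ax":0,"ay":0,"az":0,"claw":-1},{"dx":-0.32,"dy":-0.15,"dz":0,"ax":0,"ay":0,"az":0,"claw":-1},{"dx":-0.32,"dy":-0.15,"dz":0,"ax":0,"ay":0,"az":0,"claw":-1},{"dx":-0.32,"dy":-0.15,"dz":0,"ax":0,"ay":0,"az":0,"claw":-1},{"dx":-0.32,"dy":-0.15,"dz":0,"ax":0,"ay":0,"az":0,"claw":-1},{"dx":-0.32,"dy":-0.15,"dz":0,"ax":0,"ay":0,"az":0,"claw":-1}]' | tail -c 400
python3 - <<'E'
from h import *
p,C,m=wr(.034,.046,(.448,-.234),.045,'w2')
E
```

```text
clock: 1.03
tcp_pos: [0.4476, -0.3238, 0.2184]
ee_rot: [[0.005, 1.0, -0.001], [1.0, -0.005, -0.001], [-0.001, -0.001, -1.0]]
force: [-0.4, -0.1, 0.1]
grip_width: 1.006
grip_force: 0.0
tcp [ 0.4476 -0.3238  0.2184] yaw/tilt [-0.001 -0.001] F [-0.4 -0.1  0.1] w 1.006 t 1.0
n 4108 mean [ 0.4485 -0.234   0.0386] mid [ 0.4487 -0.2349  0.0386] ptp [0.0652 0.0658 0.0064] hullfit (array([ 0.44849168, -0.2346407 ]), np.float64(0.03283102416754718)) zmed 0.0386
```

View pics/w2.png

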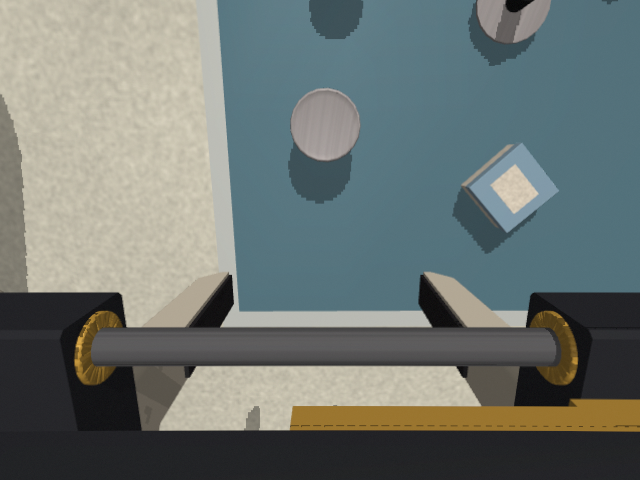

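The support's plate is centred at (325,125), which gives (0.4485, -0.2347) with a top at about 39 mm and a radius of 33 mm. All of this matches the given sizes.

```bash
python3 -m creep '[{"dx":0.04,"dy":0,"dz":0,"ax":0,"ay":0,"az":0,"claw":-1},{"dx":0.08,"dy":0,"dz":0.02,"ax":0,"ay":0,"az":0,"claw":-1},{"dx":0.086,"dy":0,"dz":0.06,"ax":0,"ay":0,"az":0,"claw":-1},{"dx":0.086,"dy":0,"dz":0.1,"ax":0,"ay":0,"az":0,"claw":-1},{"dx":0.086,"dy":0,"dz":0.14,"ax":0,"ay":0,"az":0,"claw":-1},{"dx":0.086,"dy":0,"dz":0.16,"ax":0,"ay":0,"az":0,"claw":-1},{"dx":0.086,"dy":0,"dz":0.16,"ax":0,"ay":0,"az":0,"claw":-1},{"dx":0.086,"dy":0,"dz":0.16,"ax":0,"ay":0,"az":0,"claw":-1},{"dx":0.086,"dy":0,"dz":0.16,"ax":0,"ay":0,"az":0,"claw":-1}]'
```

```text
clock: 1.83
tcp_pos: [0.4515, -0.234, 0.0606]
ee_rot: [[-0.001, 1.0, 0.002], [1.0, 0.001, -0.001], [-0.001, 0.002, -1.0]]
force: [0.4, 0.1, 0.1]
grip_width: 1.002
grip_force: 0.0
```

```bash
python3 -m creep '[{"dx":-0.001,"dy":-0.002,"dz":0.025,"ax":0,"ay":0,"az":0,"claw":-1},{"dx":-0.001,"dy":-0.002,"dz":0.045,"ax":0,"ay":0,"az":0,"claw":-1},{"dx":-0.001,"dy":-0.002,"dz":0.045,"ax":0,"ay":0,"az":0,"claw":-1},{"dx":-0.001,"dy":-0.002,"dz":0.045,"ax":0,"ay":0,"az":0,"claw":1},{"dx":-0.001,"dy":-0.002,"dz":0.045,"ax":0,"ay":0,"az":0,"claw":1},{"dx":-0.001,"dy":-0.002,"dz":0.045,"ax":0,"ay":0,"az":0,"claw":1},{"dx":-0.001,"dy":-0.002,"dz":0.045,"ax":0,"ay":0,"az":0,"claw":1},{"dx":-0.001,"dy":-0.002,"dz":0.045,"ax":0,"ay":0,"az":0,"claw":1},{"dx":-0.001,"dy":-0.002,"dz":0.045,"ax":0,"ay":0,"az":0,"claw":1},{"dx":-0.001,"dy":-0.002,"dz":0.045,"ax":0,"ay":0,"az":0,"claw":1}]' 25
```

```text
clock: 2.67
tcp_pos: [0.4487, -0.2356, 0.015]
ee_rot: [[0.0, 1.0, 0.001], [1.0, -0.0, -0.001], [-0.001, 0.001, -1.0]]
force: [-2.5, 0.1, 7.8]
grip_width: 0.703
grip_force: 25.0
```

```bash
python3 -m creep '[{"dx":0,"dy":0,"dz":-0.02,"ax":0,"ay":0,"az":0,"claw":1},{"dx":0,"dy":0,"dz":-0.06,"ax":0,"ay":0,"az":0,"claw":1},{"dx":0,"dy":0,"dz":-0.1,"ax":0,"ay":0,"az":0,"claw":1},{"dx":0.02,"dy":0.01,"dz":-0.14,"ax":0,"ay":0,"az":0,"claw":1},{"dx":0.06,"dy":0.02,"dz":-0.18,"ax":0,"ay":0,"az":0,"claw":1},{"dx":0.09,"dy":0.032,"dz":-0.2,"ax":0,"ay":0,"az":0,"claw":1},{"dx":0.12,"dy":0.032,"dz":-0.2,"ax":0,"ay":0,"az":0,"claw":1},{"dx":0.12,"dy":0.032,"dz":-0.2,"ax":0,"ay":0,"az":0,"claw":1},{"dx":0.12,"dy":0.032,"dz":-0.2,"ax":0,"ay":0,"az":0,"claw":1},{"dx":0.12,"dy":0.032,"dz":-0.2,"ax":0,"ay":0,"az":0,"claw":1}]'
python3 - <<'E'
from h import *
p,C,m=wr(.117,.132,(.481,.0175),.034,'w3')
E
```

```text
clock: 3.5
tcp_pos: [0.4797, -0.1149, 0.2131]
ee_rot: [[-0.001, 1.0, -0.001], [1.0, 0.001, -0.0], [-0.0, -0.001, -1.0]]
force: [1.0, -0.5, -2.9]
grip_width: 0.702
grip_force: 25.0
tcp [ 0.4797 -0.1149  0.2131] yaw/tilt [-0.0007 -0.0002] F [ 1.  -0.5 -2.9] w 0.702 t 3.5
n 2565 mean [0.4811 0.0183 0.1245] mid [0.4812 0.0169 0.1222] ptp [0.0499 0.05   0.0103] hullfit (array([0.48108707, 0.0168047 ]), np.float64(0.024973002144415203)) zmed 0.1249
```

View pics/w3.png

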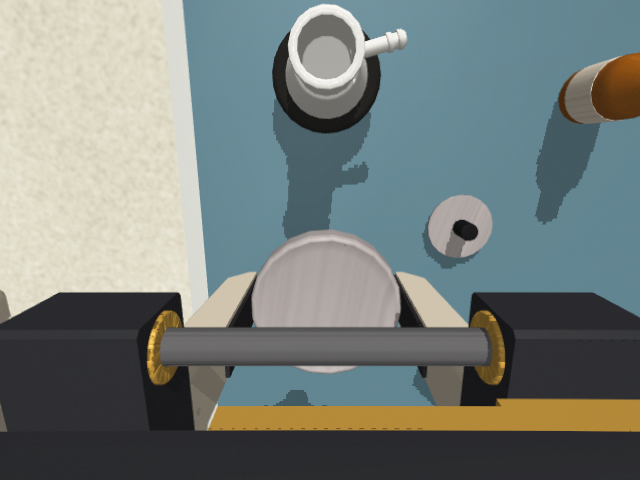

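The flask mouth is at (327,46), giving (0.481, 0.017, 0.125). The support is held level, with its plate centre at about (326,301), and the lid is at (460,226).

Run:
```python
from h import *
p,C,m=wr(.232,.246,(.48,-.115),.04)
print(sense()['tcp_pos'])
q=C[(np.hypot(C[...,0]-.622,C[...,1]+.124)<.05)&(C[...,2]>.008)&(C[...,2]<.018)]
print('lid',fitc(cv2.convexHull((q[:,:2]*1e4).astype(np.float32))[:,0]/1e4))
q=C[(np.hypot(C[...,0]-.622,C[...,1]+.124)<.05)&(C[...,2]>.03)&(C[...,2]<.045)]
print('knob',q.mean(0),np.ptp(q,0))
print(atz(m,(326,301),.239))
```

```text
tcp [ 0.4794 -0.1154  0.2127] yaw/tilt [-0.0015  0.    ] F [-0.5 -0.3 -2.4] w 0.704 t 3.5
n 12801 mean [ 0.4807 -0.1058  0.2364] mid [ 0.48  -0.114  0.239] ptp [0.0779 0.0649 0.014 ] hullfit (array([ 0.48103521, -0.11407166]), np.float64(0.03371320553546788)) zmed 0.2361
[ 0.4792091  -0.11574858  0.21252988]
lid (array([ 0.62221494, -0.12627688]), np.float64(0.03366549863425275))
knob [ 0.62086116 -0.12551188  0.03726323] [0.01762781 0.01713494 0.01018273]
[[ 0.48109727 -0.10995022  0.239     ]]
```

```bash
python3 -m creep '[{"dx":0.04,"dy":0,"dz":0,"ax":0,"ay":0,"az":0,"claw":1},{"dx":0.08,"dy":0,"dz":0,"ax":0,"ay":0,"az":0,"claw":1},{"dx":0.115,"dy":0,"dz":0,"ax":0,"ay":0,"az":0,"claw":1},{"dx":0.131,"dy":0,"dz":0,"ax":0,"ay":0,"az":0,"claw":1},{"dx":0.131,"dy":0,"dz":0.02,"ax":0,"ay":0,"az":0,"claw":1},{"dx":0.131,"dy":0,"dz":0.04,"ax":0,"ay":0,"az":0,"claw":1},{"dx":0.131,"dy":0,"dz":0.06,"ax":0,"ay":0,"az":0,"claw":1},{"dx":0.131,"dy":0,"dz":0.06,"ax":0,"ay":0,"az":0,"claw":1},{"dx":0.131,"dy":0,"dz":0.06,"ax":0,"ay":0,"az":0,"claw":1}]'
python3 - <<'E'
from h import *
for i in range(3): s=sense();print(s['tcp_pos'].round(4),s['force'].round(1)); p,d=grab_frame('side')
cv2.imwrite('pics/s1.png',cv2.resize(p[170:340,300:470,::-1],None,fx=3,fy=3))
E
```

```text
clock: 4.35
tcp_pos: [0.4785, 0.0151, 0.152]
ee_rot: [[0.002, 1.0, -0.004], [1.0, -0.002, 0.0], [0.0, -0.004, -1.0]]
force: [0.1, -1.0, -2.2]
grip_width: 0.704
grip_force: 25.0
[0.4785 0.0151 0.152 ] [ 0.1 -1.  -2.2]
[0.4797 0.0151 0.1536] [ 0.5  0.2 -2. ]
[0.4805 0.0152 0.1545] [ 0.4  0.8 -1.8]
```

View pics/s1.png

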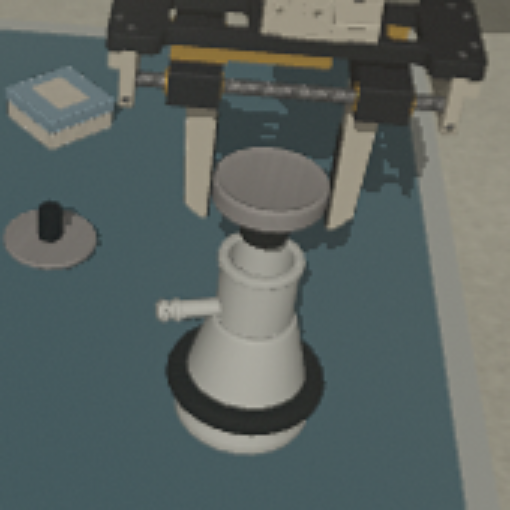

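The stopper hangs over the mouth: its foot is near (262,242) and the mouth is at (262,260). I'll lower it slowly.

```bash
python3 -m creep '[{"dx":0,"dy":0,"dz":0.008,"ax":0,"ay":0,"az":0,"claw":1},{"dx":0,"dy":0,"dz":0.016,"ax":0,"ay":0,"az":0,"claw":1},{"dx":0,"dy":0,"dz":0.024,"ax":0,"ay":0,"az":0,"claw":1},{"dx":0,"dy":0,"dz":0.03,"ax":0,"ay":0,"az":0,"claw":1},{"dx":0,"dy":0,"dz":0.035,"ax":0,"ay":0,"az":0,"claw":1},{"dx":0,"dy":0,"dz":0.038,"ax":0,"ay":0,"az":0,"claw":1},{"dx":0,"dy":0,"dz":0.038,"ax":0,"ay":0,"az":0,"claw":1},{"dx":0,"dy":0,"dz":0.038,"ax":0,"ay":0,"az":0,"claw":1}]'
```

```text
clock: 5.17
tcp_pos: [0.48, 0.0161, 0.1155]
ee_rot: [[-0.0, 1.0, -0.0], [1.0, 0.0, 0.0], [0.0, -0.0, -1.0]]
force: [0.0, -0.3, -2.7]
grip_width: 0.704
grip_force: 25.0
```

```bash
python3 -m creep '[{"dx":0,"dy":0,"dz":0.001,"ax":0,"ay":0,"az":0,"claw":1},{"dx":0,"dy":0,"dz":0.002,"ax":0,"ay":0,"az":0,"claw":1},{"dx":0,"dy":0,"dz":0.002,"ax":0,"ay":0,"az":0,"claw":1},{"dx":0,"dy":0,"dz":0.002,"ax":0,"ay":0,"az":0,"claw":1}]'
```

```text
clock: 5.5
tcp_pos: [0.4804, 0.016, 0.114]
ee_rot: [[-0.0, 1.0, 0.001], [1.0, 0.0, -0.0], [-0.0, 0.001, -1.0]]
force: [-0.8, -0.5, 0.0]
grip_width: 0.705
grip_force: 25.0
```

Contact: the weight is off the fingers. I'll open, then rise.

```bash
python3 -m creep '[{"dx":0,"dy":0,"dz":0.0005,"ax":0,"ay":0,"az":0,"claw":1},{"dx":0,"dy":0,"dz":0.0005,"ax":0,"ay":0,"az":0,"claw":0.3},{"dx":0,"dy":0,"dz":0.0005,"ax":0,"ay":0,"az":0,"claw":-1},{"dx":0,"dy":0,"dz":0.0005,"ax":0,"ay":0,"az":0,"claw":-1},{"dx":0,"dy":0,"dz":0.0005,"ax":0,"ay":0,"az":0,"claw":-1},{"dx":0,"dy":0,"dz":0.0005,"ax":0,"ay":0,"az":0,"claw":-1},{"dx":0,"dy":0,"dz":-0.03,"ax":0,"ay":0,"az":0,"claw":-1},{"dx":0,"dy":0,"dz":-0.07,"ax":0,"ay":0,"az":0,"claw":-1},{"dx":0,"dy":0,"dz":-0.105,"ax":0,"ay":0,"az":0,"claw":-1},{"dx":0,"dy":0,"dz":-0.105,"ax":0,"ay":0,"az":0,"claw":-1}]'
```

```text
clock: 6.33
tcp_pos: [0.4838, 0.0158, 0.2269]
ee_rot: [[-0.0, 1.0, 0.012], [1.0, 0.0, -0.001], [-0.001, 0.012, -1.0]]
force: [0.7, -0.0, 1.9]
grip_width: 1.002
grip_force: 0.0
```

```bash
python3 -m creep '[{"dx":0.01,"dy":0.04,"dz":0,"ax":0,"ay":0,"az":0,"claw":-1},{"dx":0.014,"dy":0.08,"dz":0,"ax":0,"ay":0,"az":0,"claw":-1},{"dx":0.014,"dy":0.12,"dz":0,"ax":0,"ay":0,"az":0,"claw":-1},{"dx":0.014,"dy":0.145,"dz":0,"ax":0,"ay":0,"az":0,"claw":-1},{"dx":0.014,"dy":0.157,"dz":0,"ax":0,"ay":0,"az":0,"claw":-1},{"dx":0.014,"dy":0.157,"dz":0,"ax":0,"ay":0,"az":0,"claw":-1},{"dx":0.014,"dy":0.157,"dz":0,"ax":0,"ay":0,"az":0,"claw":-1},{"dx":0.014,"dy":0.157,"dz":0,"ax":0,"ay":0,"az":0,"claw":-1}]' >/dev/null
python3 - <<'E'
from h import *
p,C,m=wr(.003,.01,(.639,.1405),.035,'w4')
q=C[(np.hypot(C[...,0]-.481,C[...,1]-.017)<.045)&(C[...,2]>.13)&(C[...,2]<.15)]
print(len(q),'support',fitc(cv2.convexHull((q[:,:2]*1e4).astype(np.float32))[:,0]/1e4),np.median(q[:,2]),np.percentile(q[:,2],[5,95]))
A=np.c_[q[:,:2],np.ones(len(q))];print(np.linalg.lstsq(A,q[:,2],rcond=None)[0])
E
```

```text
tcp [0.6363 0.0301 0.2182] yaw/tilt [-0.001  0.   ] F [-0.3 -0.   0.4] w 1.0 t 7.0
n 1769 mean [0.6404 0.1403 0.0062] mid [0.6393 0.1402 0.0058] ptp [0.0659 0.0579 0.0055] hullfit (array([0.64091256, 0.1367601 ]), np.float64(0.03115891623084923)) zmed 0.0062
6118 support (array([0.48270344, 0.01717707]), np.float64(0.03268000881501506)) 0.13732688836443468 [0.13505442 0.1389888 ]
[-0.0178957  -0.00512063  0.14597404]
```

View pics/w4.png

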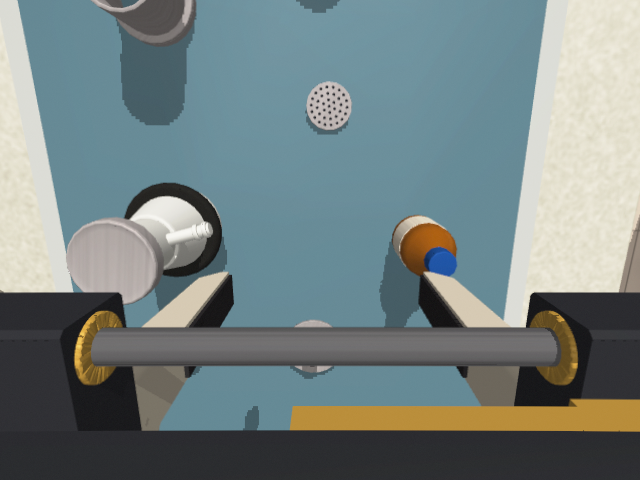

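The support is seated with its plate at (114,262), level and about 138 mm high. The screen is at (329,105).

Run:
```python
from h import *
p=cv2.imread('pics/w4.png');hsv=cv2.cvtColor(p,cv2.COLOR_BGR2HSV)
M=((hsv[...,1]<60)&(hsv[...,2]>90)).astype(np.uint8);M[:70]=0;M[140:]=0;M[:,:295]=0;M[:,365:]=0
pts=cv2.findNonZero(M);e=cv2.fitEllipse(cv2.convexHull(pts));print(e)
m=camera_model('wrist');P=atz(m,e[0],.006)[0];s=sense()['tcp_pos'];print(P,P-s)
h=cv2.convexHull(pts)[:,0];print(fitc(atz(m,h,.006)))
```

```text
((328.71905517578125, 105.5569076538086), (46.172603607177734, 49.6993522644043), 1.3937852382659912)
[0.64071273 0.14046037 0.006     ] [ 0.0045077   0.1104248  -0.21259159]
(array([0.64073182, 0.14007216]), np.float64(0.023294430677720076))
```

```bash
python3 -m creep '[{"dx":0.04,"dy":0.0045,"dz":0,"ax":0,"ay":0,"az":0,"claw":-1},{"dx":0.08,"dy":0.0045,"dz":0.02,"ax":0,"ay":0,"az":0,"claw":-1},{"dx":0.11,"dy":0.0045,"dz":0.06,"ax":0,"ay":0,"az":0,"claw":-1},{"dx":0.11,"dy":0.0045,"dz":0.1,"ax":0,"ay":0,"az":0,"claw":-1},{"dx":0.11,"dy":0.0045,"dz":0.14,"ax":0,"ay":0,"az":0,"claw":-1},{"dx":0.11,"dy":0.0045,"dz":0.18,"ax":0,"ay":0,"az":0,"claw":-1},{"dx":0.11,"dy":0.0045,"dz":0.198,"ax":0,"ay":0,"az":0,"claw":-1},{"dx":0.11,"dy":0.0045,"dz":0.198,"ax":0,"ay":0,"az":0,"claw":-1},{"dx":0.11,"dy":0.0045,"dz":0.198,"ax":0,"ay":0,"az":0,"claw":-1},{"dx":0.11,"dy":0.0045,"dz":0.198,"ax":0,"ay":0,"az":0,"claw":-1}]'
```

```text
clock: 7.88
tcp_pos: [0.643, 0.1401, 0.0236]
ee_rot: [[0.0, 1.0, 0.004], [1.0, -0.0, 0.001], [0.001, 0.004, -1.0]]
force: [0.2, 0.5, 0.2]
grip_width: 0.998
grip_force: 0.0
```

```bash
python3 -m creep '[{"dx":0,"dy":0,"dz":0.01,"ax":0,"ay":0,"az":0,"claw":-1},{"dx":0,"dy":0,"dz":0.017,"ax":0,"ay":0,"az":0,"claw":0},{"dx":0,"dy":0,"dz":0.017,"ax":0,"ay":0,"az":0,"claw":-0.3},{"dx":0,"dy":0,"dz":0.017,"ax":0,"ay":0,"az":0,"claw":-0.3},{"dx":0,"dy":0,"dz":0.017,"ax":0,"ay":0,"az":0,"claw":-0.3}]' 15
python3 -c "
from h import *
for i in range(4): print(sense()['tcp_pos'],sense()['force']);grab_frame('side')"
```

```text
clock: 8.3
tcp_pos: [0.6417, 0.14, 0.0039]
ee_rot: [[0.0, 1.0, 0.0], [1.0, -0.0, 0.0], [0.0, 0.0, -1.0]]
force: [-0.2, 0.3, 0.0]
grip_width: 0.759
grip_force: 0.0
[0.64165515 0.14000213 0.00392925] [-0.22951653  0.25280686  0.01544896]
[0.64178064 0.14002312 0.00405362] [ 0.09547036  0.47598579 -0.00984419]
[0.64179232 0.14004241 0.00404054] [0.49910919 0.08992298 0.21753659]
[0.64178272 0.14006146 0.0040039 ] [ 0.72385172  0.3653728  -0.9776655 ]
```

```bash
python3 -m creep '[{"dx":0,"dy":-0.0008,"dz":0.001,"ax":0,"ay":0,"az":0,"claw":0},{"dx":0,"dy":-0.0008,"dz":0.001,"ax":0,"ay":0,"az":0,"claw":1},{"dx":0,"dy":-0.0008,"dz":0.001,"ax":0,"ay":0,"az":0,"claw":1},{"dx":0,"dy":-0.0008,"dz":0.001,"ax":0,"ay":0,"az":0,"claw":1},{"dx":0,"dy":-0.0008,"dz":0.001,"ax":0,"ay":0,"az":0,"claw":1},{"dx":0,"dy":-0.0008,"dz":0.001,"ax":0,"ay":0,"az":0,"claw":1},{"dx":0,"dy":-0.0008,"dz":0.001,"ax":0,"ay":0,"az":0,"claw":1}]' 15
```

```text
clock: 9.08
tcp_pos: [0.6407, 0.14, 0.0026]
ee_rot: [[0.0, 1.0, -0.0], [1.0, -0.0, -0.0], [-0.0, -0.0, -1.0]]
force: [0.1, -0.6, -0.1]
grip_width: 0.486
grip_force: 15.0
```

```bash
python3 -m creep '[{"dx":0,"dy":0,"dz":-0.02,"ax":0,"ay":0,"az":0,"claw":1},{"dx":0,"dy":0,"dz":-0.06,"ax":0,"ay":0,"az":0,"claw":1},{"dx":0,"dy":0,"dz":-0.1,"ax":0,"ay":0,"az":0,"claw":1},{"dx":0,"dy":0,"dz":-0.14,"ax":0,"ay":0,"az":0,"claw":1},{"dx":0,"dy":-0.01,"dz":-0.18,"ax":0,"ay":0,"az":0,"claw":1},{"dx":-0.02,"dy":-0.03,"dz":-0.21,"ax":0,"ay":0,"az":0,"claw":1},{"dx":-0.05,"dy":-0.06,"dz":-0.22,"ax":0,"ay":0,"az":0,"claw":1},{"dx":-0.08,"dy":-0.085,"dz":-0.22,"ax":0,"ay":0,"az":0,"claw":1},{"dx":-0.11,"dy":-0.11,"dz":-0.22,"ax":0,"ay":0,"az":0,"claw":1}]'
python3 -m creep '[{"dx":-0.03,"dy":-0.02,"dz":0,"ax":0,"ay":0,"az":0,"claw":1},{"dx":-0.065,"dy":-0.04,"dz":0,"ax":0,"ay":0,"az":0,"claw":1},{"dx":-0.1,"dy":-0.048,"dz":0,"ax":0,"ay":0,"az":0,"claw":1},{"dx":-0.13,"dy":-0.048,"dz":0,"ax":0,"ay":0,"az":0,"claw":1},{"dx":-0.13,"dy":-0.048,"dz":0,"ax":0,"ay":0,"az":0,"claw":1},{"dx":-0.13,"dy":-0.048,"dz":0,"ax":0,"ay":0,"az":0,"claw":1},{"dx":-0.13,"dy":-0.048,"dz":0,"ax":0,"ay":0,"az":0,"claw":1}]'
python3 - <<'E'
from h import *
p,C,m=wr(.133,.146,(.482,.017),.045,'w5')
T=sense()['tcp_pos']
wr(T[2]-.005,T[2]+.007,T[:2],.03)
E
```

```text
clock: 9.83
tcp_pos: [0.5302, 0.0292, 0.2244]
ee_rot: [[-0.001, 1.0, 0.003], [1.0, 0.001, -0.0], [-0.0, 0.003, -1.0]]
force: [1.0, -1.3, -0.4]
grip_width: 0.486
grip_force: 15.0
clock: 10.42
tcp_pos: [0.4828, -0.0996, 0.2227]
ee_rot: [[0.001, 1.0, 0.0], [1.0, -0.001, 0.001], [0.001, 0.0, -1.0]]
force: [-0.2, -0.7, -0.9]
grip_width: 0.486
grip_force: 15.0
tcp [ 0.4828 -0.0996  0.2227] yaw/tilt [0.0001 0.0005] F [-0.2 -0.7 -0.9] w 0.486 t 10.4
n 8577 mean [0.4817 0.0176 0.1375] mid [0.4817 0.017  0.1371] ptp [0.0647 0.0657 0.008 ] hullfit (array([0.48173246, 0.01682268]), np.float64(0.03267699908129541)) zmed 0.1375
tcp [ 0.4828 -0.0992  0.2226] yaw/tilt [-0.      0.0005] F [-0.4 -0.1 -0.2] w 0.481 t 10.5
n 6419 mean [ 0.4842 -0.0969  0.2263] mid [ 0.4829 -0.097   0.2245] ptp [0.0569 0.0424 0.0103] hullfit (array([ 0.48392385, -0.09690126]), np.float64(0.024565061997369148)) zmed 0.2263
```

View pics/w5.png

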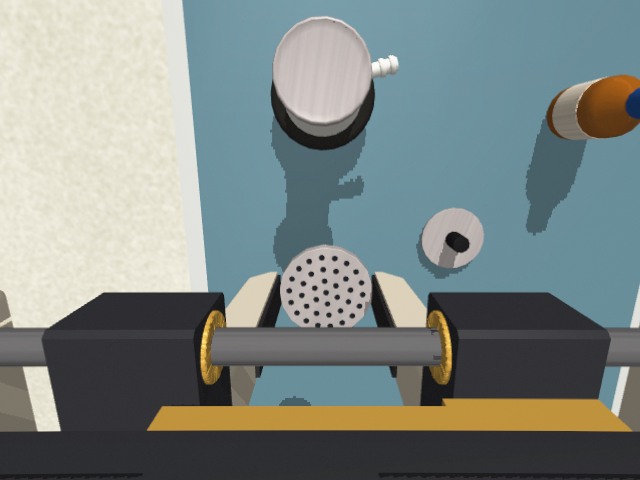

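The screen is held flat, with its centre at about (326,290). The plate top is at (322,70).

Run:
```python
from h import *
m=camera_model('wrist');s=sense()['tcp_pos'];print(s)
p=cv2.imread('pics/w5.png');hsv=cv2.cvtColor(p,cv2.COLOR_BGR2HSV)
def seg(r0,r1,c0,c1,z):
    M=((hsv[...,1]<50)&(hsv[...,2]>90)).astype(np.uint8);K=np.zeros_like(M);K[r0:r1,c0:c1]=M[r0:r1,c0:c1]
    h=cv2.convexHull(cv2.findNonZero(K))[:,0];h=h[(h[:,1]<r1-3)];P=atz(m,h,z);print(fitc(P),len(h))
seg(235,320,283,370,s[2]+.0034)
seg(235,300,278,374,s[2]+.0034)
seg(5,75,262,370,.139)
seg(5,110,262,371,.139)
```

```text
[ 0.48287245 -0.09892012  0.22255521]
(array([ 0.48430418, -0.0978041 ]), np.float64(0.023013983774975086)) 21
(array([ 0.48442975, -0.09707651]), np.float64(0.022472642617604538)) 22
(array([0.48177416, 0.01742799]), np.float64(0.03244842357399586)) 19
(array([0.48177961, 0.01747313]), np.float64(0.03242692411804797)) 24
```

```bash
python3 -m creep '[{"dx":0.04,"dy":-0.0025,"dz":0,"ax":0,"ay":0,"az":0,"claw":1},{"dx":0.08,"dy":-0.0025,"dz":0,"ax":0,"ay":0,"az":0,"claw":1},{"dx":0.105,"dy":-0.0025,"dz":0.01,"ax":0,"ay":0,"az":0,"claw":1},{"dx":0.115,"dy":-0.0025,"dz":0.03,"ax":0,"ay":0,"az":0,"claw":1},{"dx":0.115,"dy":-0.0025,"dz":0.05,"ax":0,"ay":0,"az":0,"claw":1},{"dx":0.115,"dy":-0.0025,"dz":0.065,"ax":0,"ay":0,"az":0,"claw":1},{"dx":0.115,"dy":-0.0025,"dz":0.075,"ax":0,"ay":0,"az":0,"claw":1},{"dx":0.115,"dy":-0.0025,"dz":0.075,"ax":0,"ay":0,"az":0,"claw":1},{"dx":0.115,"dy":-0.0025,"dz":0.075,"ax":0,"ay":0,"az":0,"claw":1},{"dx":0.115,"dy":-0.0025,"dz":0.075,"ax":0,"ay":0,"az":0,"claw":1}]'
python3 -c "
from h import *
for i in range(3): print(sense()['tcp_pos'],sense()['force']);grab_frame('side')"
```

```text
clock: 11.35
tcp_pos: [0.4809, 0.0152, 0.1487]
ee_rot: [[-0.0, 1.0, 0.001], [1.0, 0.0, -0.0], [-0.0, 0.001, -1.0]]
force: [-0.2, 0.1, -0.9]
grip_width: 0.483
grip_force: 15.0
[0.48087343 0.01517967 0.1487397 ] [-0.23496365  0.07274484 -0.91413888]
[0.48108997 0.015011   0.14900882] [ 0.46100791  0.25183741 -0.91383007]
[0.48113963 0.01490206 0.1490486 ] [-0.60799144  0.13884598 -0.43044165]
```

```bash
python3 -m creep '[{"dx":0.001,"dy":-0.0007,"dz":0.003,"ax":0,"ay":0,"az":0,"claw":1},{"dx":0.001,"dy":-0.0007,"dz":0.006,"ax":0,"ay":0,"az":0,"claw":1},{"dx":0.001,"dy":-0.0007,"dz":0.008,"ax":0,"ay":0,"az":0,"claw":1},{"dx":0.001,"dy":-0.0007,"dz":0.009,"ax":0,"ay":0,"az":0,"claw":1},{"dx":0.001,"dy":-0.0007,"dz":0.009,"ax":0,"ay":0,"az":0,"claw":1},{"dx":0.001,"dy":-0.0007,"dz":0.009,"ax":0,"ay":0,"az":0,"claw":1}]'
```

```text
clock: 12.0
tcp_pos: [0.4795, 0.016, 0.139]
ee_rot: [[0.0, 1.0, 0.0], [1.0, -0.0, -0.0], [-0.0, 0.0, -1.0]]
force: [-2.7, 0.4, 5.2]
grip_width: 0.485
grip_force: 15.0
```

Contact came at the seated height; on the rim it would be 2 mm higher. I'll release.

```bash
python3 -m creep '[{"dx":0,"dy":0,"dz":-0.0005,"ax":0,"ay":0,"az":0,"claw":1},{"dx":0,"dy":0,"dz":-0.0005,"ax":0,"ay":0,"az":0,"claw":0},{"dx":0,"dy":0,"dz":-0.0005,"ax":0,"ay":0,"az":0,"claw":-1},{"dx":0,"dy":0,"dz":-0.0005,"ax":0,"ay":0,"az":0,"claw":-1},{"dx":0,"dy":0,"dz":-0.0005,"ax":0,"ay":0,"az":0,"claw":-1},{"dx":0,"dy":0,"dz":-0.0005,"ax":0,"ay":0,"az":0,"claw":-1},{"dx":0,"dy":0,"dz":-0.03,"ax":0,"ay":0,"az":0,"claw":-1},{"dx":0,"dy":0,"dz":-0.07,"ax":0,"ay":0,"az":0,"claw":-1},{"dx":-0.01,"dy":0,"dz":-0.09,"ax":0,"ay":0,"az":0,"claw":-1},{"dx":-0.04,"dy":0,"dz":-0.09,"ax":0,"ay":0,"az":0,"claw":-1}]'
python3 -m creep '[{"dx":-0.04,"dy":0,"dz":0,"ax":0,"ay":0,"az":0,"claw":-1},{"dx":-0.065,"dy":0,"dz":0,"ax":0,"ay":0,"az":0,"claw":-1},{"dx":-0.065,"dy":0,"dz":0,"ax":0,"ay":0,"az":0,"claw":-1},{"dx":-0.065,"dy":0,"dz":0,"ax":0,"ay":0,"az":0,"claw":-1}]'
python3 - <<'E'
from h import *
p,C,m=wr(.1405,.148,(.482,.017),.03)
cv2.imwrite('pics/w6.png',cv2.resize(p[0:200,220:440,::-1],None,fx=2.5,fy=2.5))
E
```

```text
clock: 12.83
tcp_pos: [0.4823, -0.0223, 0.2347]
ee_rot: [[-0.003, 1.0, 0.009], [1.0, 0.003, 0.0], [0.0, 0.009, -1.0]]
force: [1.9, -0.2, 0.4]
grip_width: 0.988
grip_force: 0.0
clock: 13.17
tcp_pos: [0.4792, -0.0899, 0.2284]
ee_rot: [[0.003, 1.0, -0.001], [1.0, -0.003, 0.0], [0.0, -0.001, -1.0]]
force: [0.0, 0.2, 0.8]
grip_width: 0.998
grip_force: 0.0
tcp [ 0.4792 -0.0899  0.2284] yaw/tilt [-0.0005  0.0004] F [0.  0.2 0.8] w 0.998 t 13.2
n 4057 mean [0.481  0.0163 0.1432] mid [0.4845 0.0172 0.1432] ptp [0.0526 0.0592 0.0054] hullfit (array([0.48561789, 0.01709428]), np.float64(0.02723125706362445)) zmed 0.1432
```

View pics/w6.png

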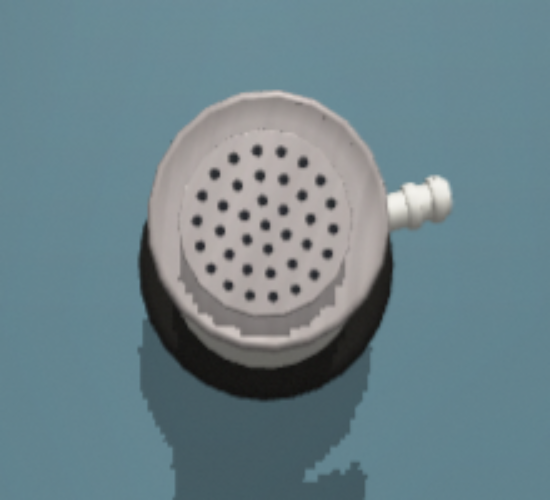

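The screen lies in the recess, centred at (265,222) against the plate's (268,215) in the 2.5x crop. Its top is at 143 mm, as it should be. Next is the funnel.

```bash
python3 -m creep '[{"dx":0.04,"dy":-0.003,"dz":0,"ax":0,"ay":0,"az":0,"claw":-1},{"dx":0.08,"dy":-0.005,"dz":0,"ax":0,"ay":0,"az":0,"claw":-1},{"dx":0.12,"dy":-0.005,"dz":0,"ax":0,"ay":0,"az":0,"claw":-1},{"dx":0.16,"dy":-0.005,"dz":0,"ax":0,"ay":0,"az":0,"claw":-1},{"dx":0.195,"dy":-0.005,"dz":0,"ax":0,"ay":0,"az":0,"claw":-1},{"dx":0.21,"dy":-0.005,"dz":0,"ax":0,"ay":0,"az":0,"claw":-1},{"dx":0.21,"dy":-0.005,"dz":0,"ax":0,"ay":0,"az":0,"claw":-1},{"dx":0.21,"dy":-0.005,"dz":0,"ax":0,"ay":0,"az":0,"claw":-1},{"dx":0.21,"dy":-0.005,"dz":0,"ax":0,"ay":0,"az":0,"claw":-1}]'
python3 - <<'E'
from h import *
p,C,m=wr(.064,.076,(.475,.231),.04,'w7')
print(sense()['tcp_pos'])
E
```

```text
clock: 13.97
tcp_pos: [0.4742, 0.1211, 0.2285]
ee_rot: [[-0.001, 1.0, -0.0], [1.0, 0.001, -0.0], [-0.0, -0.0, -1.0]]
force: [0.1, 0.1, 0.3]
grip_width: 0.998
grip_force: 0.0
tcp [0.4742 0.1211 0.2285] yaw/tilt [-0.0003 -0.0004] F [0.1 0.1 0.3] w 0.998 t 14.0
n 1081 mean [0.4762 0.2359 0.0696] mid [0.4762 0.2331 0.0684] ptp [0.0627 0.0638 0.0088] hullfit (array([0.47607932, 0.23311594]), np.float64(0.03181239316217655)) zmed 0.0699
[0.47434537 0.12056934 0.22852739]
```

View pics/w7.png

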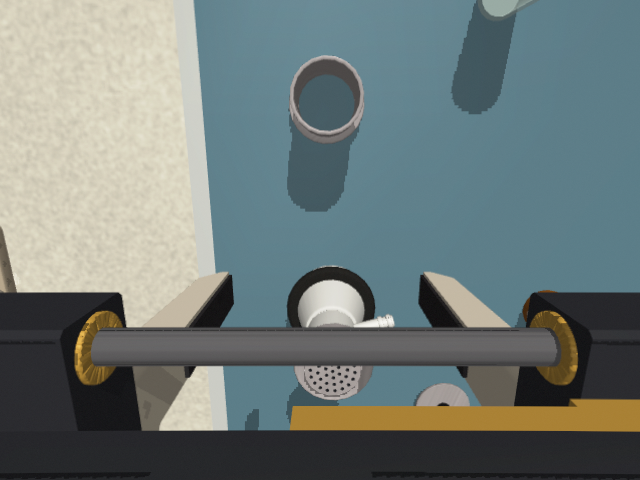

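The funnel's top ring is at (327,97), giving (0.476, 0.233) at a height of 70 mm, and it is upright.

```bash
python3 -m creep '[{"dx":0.04,"dy":0.001,"dz":0,"ax":0,"ay":0,"az":0,"claw":-1},{"dx":0.08,"dy":0.001,"dz":0.02,"ax":0,"ay":0,"az":0,"claw":-1},{"dx":0.111,"dy":0.001,"dz":0.05,"ax":0,"ay":0,"az":0,"claw":-1},{"dx":0.111,"dy":0.001,"dz":0.09,"ax":0,"ay":0,"az":0,"claw":-1},{"dx":0.111,"dy":0.001,"dz":0.13,"ax":0,"ay":0,"az":0,"claw":-1},{"dx":0.111,"dy":0.001,"dz":0.16,"ax":0,"ay":0,"az":0,"claw":-1},{"dx":0.111,"dy":0.001,"dz":0.185,"ax":0,"ay":0,"az":0,"claw":-1},{"dx":0.111,"dy":0.001,"dz":0.198,"ax":0,"ay":0,"az":0,"claw":-1},{"dx":0.111,"dy":0.001,"dz":0.198,"ax":0,"ay":0,"az":0,"claw":-1},{"dx":0.111,"dy":0.001,"dz":0.198,"ax":0,"ay":0,"az":0,"claw":-1}]'
```

```text
clock: 14.85
tcp_pos: [0.4752, 0.2308, 0.0302]
ee_rot: [[0.002, 1.0, -0.002], [1.0, -0.002, -0.001], [-0.001, -0.002, -1.0]]
force: [0.6, 0.5, 0.7]
grip_width: 1.001
grip_force: 0.0
```

```bash
python3 -m creep '[{"dx":0,"dy":0,"dz":0,"ax":0,"ay":0,"az":0,"claw":-1},{"dx":0,"dy":0,"dz":0,"ax":0,"ay":0,"az":0,"claw":0.2},{"dx":0,"dy":0,"dz":0,"ax":0,"ay":0,"az":0,"claw":1},{"dx":0,"dy":0,"dz":0,"ax":0,"ay":0,"az":0,"claw":1},{"dx":0,"dy":0,"dz":0,"ax":0,"ay":0,"az":0,"claw":1},{"dx":0,"dy":0,"dz":0,"ax":0,"ay":0,"az":0,"claw":1},{"dx":0,"dy":0,"dz":0,"ax":0,"ay":0,"az":0,"claw":1}]' 25
```

```text
clock: 15.43
tcp_pos: [0.4756, 0.2322, 0.0311]
ee_rot: [[-0.0, 1.0, 0.0], [1.0, 0.0, 0.0], [0.0, 0.0, -1.0]]
force: [-1.1, -0.4, 4.6]
grip_width: 0.693
grip_force: 25.0
```

```bash
python3 -m creep '[{"dx":0,"dy":0,"dz":-0.02,"ax":0,"ay":0,"az":0,"claw":1},{"dx":0,"dy":0,"dz":-0.06,"ax":0,"ay":0,"az":0,"claw":1},{"dx":0,"dy":0,"dz":-0.1,"ax":0,"ay":0,"az":0,"claw":1},{"dx":0,"dy":0,"dz":-0.135,"ax":0,"ay":0,"az":0,"claw":1},{"dx":-0.01,"dy":0.005,"dz":-0.155,"ax":0,"ay":0,"az":0,"claw":1},{"dx":-0.04,"dy":0.005,"dz":-0.16,"ax":0,"ay":0,"az":0,"claw":1},{"dx":-0.08,"dy":0.005,"dz":-0.16,"ax":0,"ay":0,"az":0,"claw":1},{"dx":-0.12,"dy":0.005,"dz":-0.16,"ax":0,"ay":0,"az":0,"claw":1},{"dx":-0.16,"dy":0.005,"dz":-0.16,"ax":0,"ay":0,"az":0,"claw":1},{"dx":-0.19,"dy":0.005,"dz":-0.16,"ax":0,"ay":0,"az":0,"claw":1}]'
python3 -m creep '[{"dx":-0.015,"dy":0,"dz":0,"ax":0,"ay":0,"az":0,"claw":1},{"dx":-0.026,"dy":0,"dz":0,"ax":0,"ay":0,"az":0,"claw":1},{"dx":-0.026,"dy":0,"dz":0,"ax":0,"ay":0,"az":0,"claw":1},{"dx":-0.026,"dy":0,"dz":0,"ax":0,"ay":0,"az":0,"claw":1},{"dx":-0.026,"dy":0,"dz":0,"ax":0,"ay":0,"az":0,"claw":1},{"dx":-0.026,"dy":0,"dz":0,"ax":0,"ay":0,"az":0,"claw":1}]'
python3 - <<'E'
from h import *
for i in range(2): print(sense()['tcp_pos'],sense()['force']);p,d=grab_frame('side')
cv2.imwrite('pics/s2.png',cv2.resize(p[130:330,290:490,::-1],None,fx=2.5,fy=2.5))
E
```

```text
clock: 16.27
tcp_pos: [0.4798, 0.0395, 0.1902]
ee_rot: [[0.0, 1.0, -0.001], [1.0, -0.0, -0.001], [-0.001, -0.001, -1.0]]
force: [0.4, -0.4, -2.8]
grip_width: 0.696
grip_force: 25.0
clock: 16.77
tcp_pos: [0.4804, 0.0172, 0.1905]
ee_rot: [[-0.001, 1.0, -0.0], [1.0, 0.001, 0.0], [0.0, -0.0, -1.0]]
force: [0.4, -0.1, -2.3]
grip_width: 0.695
grip_force: 25.0
[0.48044741 0.01715907 0.19046372] [ 0.41264467 -0.09538625 -2.26940629]
[0.48049162 0.01716454 0.1905267 ] [ 0.39949902  0.31634951 -1.74641688]
```

View pics/s2.png

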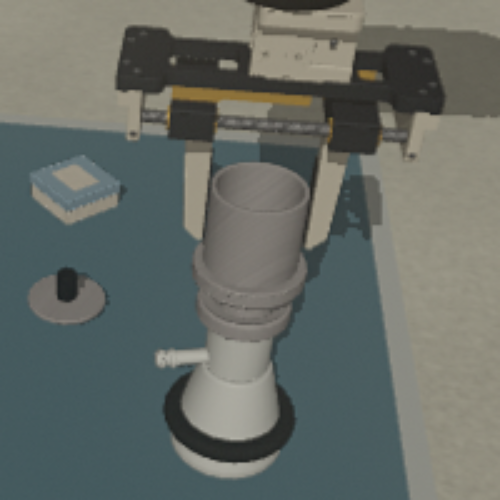

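The funnel hangs upright, aligned just above the plate. I'll lower it slowly to just before contact.

```bash
python3 -m creep '[{"dx":-0.0007,"dy":0,"dz":0.007,"ax":0,"ay":0,"az":0,"claw":1},{"dx":-0.0007,"dy":0,"dz":0.013,"ax":0,"ay":0,"az":0,"claw":1},{"dx":-0.0007,"dy":0,"dz":0.018,"ax":0,"ay":0,"az":0,"claw":1},{"dx":-0.0007,"dy":0,"dz":0.022,"ax":0,"ay":0,"az":0,"claw":1},{"dx":-0.0007,"dy":0,"dz":0.025,"ax":0,"ay":0,"az":0,"claw":1},{"dx":-0.0007,"dy":0,"dz":0.027,"ax":0,"ay":0,"az":0,"claw":1},{"dx":-0.0007,"dy":0,"dz":0.027,"ax":0,"ay":0,"az":0,"claw":1},{"dx":-0.0007,"dy":0,"dz":0.027,"ax":0,"ay":0,"az":0,"claw":1}]'
```

```text
clock: 17.53
tcp_pos: [0.4805, 0.0153, 0.1636]
ee_rot: [[0.0, 1.0, -0.0], [1.0, -0.0, 0.0], [0.0, -0.0, -1.0]]
force: [-0.8, -0.1, -1.9]
grip_width: 0.689
grip_force: 25.0
```

Socket is over the plate, with no rim contact. On to contact.

```bash
python3 -m creep '[{"dx":0.0008,"dy":0,"dz":0.001,"ax":0,"ay":0,"az":0,"claw":1},{"dx":0.0008,"dy":0,"dz":0.002,"ax":0,"ay":0,"az":0,"claw":1},{"dx":0.0008,"dy":0,"dz":0.002,"ax":0,"ay":0,"az":0,"claw":1},{"dx":0.0008,"dy":0,"dz":0.002,"ax":0,"ay":0,"az":0,"claw":1}]'
```

```text
clock: 17.87
tcp_pos: [0.4808, 0.0162, 0.162]
ee_rot: [[-0.0, 1.0, 0.001], [1.0, 0.0, 0.0], [0.0, 0.001, -1.0]]
force: [0.1, -0.1, -0.5]
grip_width: 0.692
grip_force: 25.0
```

```bash
python3 -m creep '[{"dx":0,"dy":0,"dz":0.0006,"ax":0,"ay":0,"az":0,"claw":1},{"dx":0,"dy":0,"dz":0.0006,"ax":0,"ay":0,"az":0,"claw":0.3},{"dx":0,"dy":0,"dz":0.0006,"ax":0,"ay":0,"az":0,"claw":-1},{"dx":0,"dy":0,"dz":0.0006,"ax":0,"ay":0,"az":0,"claw":-1},{"dx":0,"dy":0,"dz":0.0006,"ax":0,"ay":0,"az":0,"claw":-1},{"dx":0,"dy":0,"dz":0.0006,"ax":0,"ay":0,"az":0,"claw":-1},{"dx":0,"dy":0,"dz":-0.03,"ax":0,"ay":0,"az":0,"claw":-1},{"dx":0,"dy":0,"dz":-0.07,"ax":0,"ay":0,"az":0,"claw":-1},{"dx":0,"dy":0,"dz":-0.11,"ax":0,"ay":0,"az":0,"claw":-1},{"dx":-0.02,"dy":0.01,"dz":-0.12,"ax":0,"ay":0,"az":0,"claw":-1}]'
python3 -m creep '[{"dx":-0.03,"dy":0.025,"dz":0,"ax":0,"ay":0,"az":0,"claw":-1},{"dx":-0.06,"dy":0.05,"dz":0,"ax":0,"ay":0,"az":0,"claw":-1},{"dx":-0.09,"dy":0.075,"dz":0,"ax":0,"ay":0,"az":0,"claw":-1},{"dx":-0.12,"dy":0.1,"dz":0,"ax":0,"ay":0,"az":0,"claw":-1},{"dx":-0.155,"dy":0.12,"dz":0.01,"ax":0,"ay":0,"az":0,"claw":-1},{"dx":-0.19,"dy":0.13,"dz":0.03,"ax":0,"ay":0,"az":0,"claw":-1},{"dx":-0.215,"dy":0.13,"dz":0.05,"ax":0,"ay":0,"az":0,"claw":-1},{"dx":-0.215,"dy":0.13,"dz":0.05,"ax":0,"ay":0,"az":0,"claw":-1},{"dx":-0.215,"dy":0.13,"dz":0.05,"ax":0,"ay":0,"az":0,"claw":-1}]'
python3 - <<'E'
from h import *
p,C,m=wr(.007,.018,(.622,-.126),.045,'w8')
q=C[(np.hypot(C[...,0]-.622,C[...,1]+.126)<.025)&(C[...,2]>.034)&(C[...,2]<.045)]
print('knob',q.mean(0),np.ptp(q,0),fitc(cv2.convexHull((q[:,:2]*1e4).astype(np.float32))[:,0]/1e4))
E
```

```text
clock: 18.7
tcp_pos: [0.4922, -0.002, 0.2891]
ee_rot: [[-0.003, 1.0, 0.009], [1.0, 0.003, 0.0], [0.0, 0.009, -1.0]]
force: [0.3, -0.1, 1.7]
grip_width: 1.002
grip_force: 0.0
clock: 19.45
tcp_pos: [0.6191, -0.2199, 0.2287]
ee_rot: [[0.003, 1.0, -0.004], [1.0, -0.003, 0.002], [0.002, -0.004, -1.0]]
force: [-0.5, 0.4, -0.3]
grip_width: 0.999
grip_force: 0.0
tcp [ 0.6191 -0.2199  0.2287] yaw/tilt [-0.0044  0.0021] F [-0.5  0.4 -0.3] w 0.999 t 19.4
n 3285 mean [ 0.6225 -0.1256  0.0123] mid [ 0.6224 -0.126   0.0134] ptp [0.0661 0.0666 0.0078] hullfit (array([ 0.62243963, -0.12610879]), np.float64(0.03369388952288975)) zmed 0.0122
knob [ 0.62264836 -0.12663575  0.03806625] [0.01635906 0.01724141 0.00607008] (array([ 0.62265117, -0.12661811]), np.float64(0.008614075243392031))
```

View pics/w8.png

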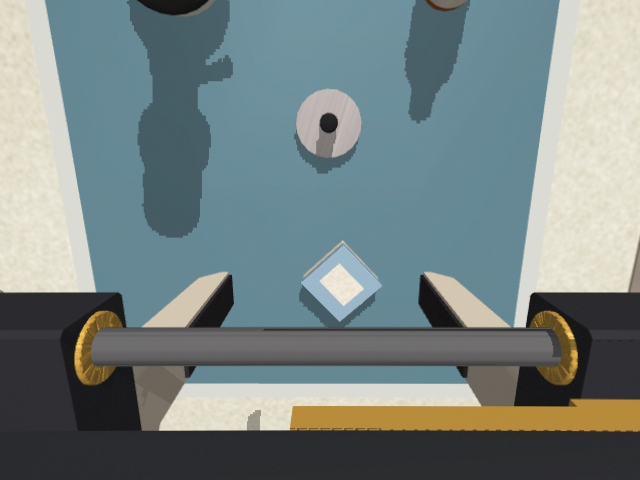

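The lid's knob is at (328,122), giving (0.6225, -0.1264). The disc top is at 12 mm and the knob top at 38 mm, so both heights are right.

```bash
python3 -m creep '[{"dx":0.04,"dy":0.002,"dz":0,"ax":0,"ay":0,"az":0,"claw":0},{"dx":0.08,"dy":0.002,"dz":0.02,"ax":0,"ay":0,"az":0,"claw":0},{"dx":0.092,"dy":0.002,"dz":0.05,"ax":0,"ay":0,"az":0,"claw":0},{"dx":0.092,"dy":0.002,"dz":0.09,"ax":0,"ay":0,"az":0,"claw":0},{"dx":0.092,"dy":0.002,"dz":0.13,"ax":0,"ay":0,"az":0,"claw":0},{"dx":0.092,"dy":0.002,"dz":0.16,"ax":0,"ay":0,"az":0,"claw":0},{"dx":0.092,"dy":0.002,"dz":0.18,"ax":0,"ay":0,"az":0,"claw":0},{"dx":0.092,"dy":0.002,"dz":0.18,"ax":0,"ay":0,"az":0,"claw":0},{"dx":0.092,"dy":0.002,"dz":0.18,"ax":0,"ay":0,"az":0,"claw":0},{"dx":0.092,"dy":0.002,"dz":0.18,"ax":0,"ay":0,"az":0,"claw":0}]'
```

```text
clock: 20.33
tcp_pos: [0.6244, -0.1266, 0.0547]
ee_rot: [[-0.001, 1.0, 0.004], [1.0, 0.001, -0.001], [-0.001, 0.004, -1.0]]
force: [0.6, -0.8, 0.6]
grip_width: 0.501
grip_force: 0.0
```

```bash
python3 -m creep '[{"dx":-0.0005,"dy":-0.001,"dz":0.02,"ax":0,"ay":0,"az":0,"claw":0},{"dx":-0.0005,"dy":-0.001,"dz":0.036,"ax":0,"ay":0,"az":0,"claw":0},{"dx":-0.0005,"dy":-0.001,"dz":0.036,"ax":0,"ay":0,"az":0,"claw":0},{"dx":-0.0005,"dy":-0.001,"dz":0.036,"ax":0,"ay":0,"az":0,"claw":0},{"dx":-0.0005,"dy":-0.001,"dz":0.036,"ax":0,"ay":0,"az":0,"claw":0}]'
```

```text
clock: 20.75
tcp_pos: [0.6232, -0.1277, 0.0183]
ee_rot: [[-0.0, 1.0, 0.003], [1.0, 0.0, -0.001], [-0.001, 0.003, -1.0]]
force: [-0.2, -0.4, 0.3]
grip_width: 0.501
grip_force: 0.0
```

```bash
python3 -m creep '[{"dx":0.0004,"dy":-0.0013,"dz":0.001,"ax":0,"ay":0,"az":0,"claw":0},{"dx":0.0004,"dy":-0.0013,"dz":0.001,"ax":0,"ay":0,"az":0,"claw":1},{"dx":0.0004,"dy":-0.0013,"dz":0.001,"ax":0,"ay":0,"az":0,"claw":1},{"dx":0.0004,"dy":-0.0013,"dz":0.001,"ax":0,"ay":0,"az":0,"claw":1},{"dx":0.0004,"dy":-0.0013,"dz":0.001,"ax":0,"ay":0,"az":0,"claw":1},{"dx":0.0004,"dy":-0.0013,"dz":0.001,"ax":0,"ay":0,"az":0,"claw":1},{"dx":0.0004,"dy":-0.0013,"dz":0.001,"ax":0,"ay":0,"az":0,"claw":1}]' 15
```

```text
clock: 21.33
tcp_pos: [0.6203, -0.127, 0.0147]
ee_rot: [[0.0, 1.0, 0.0], [1.0, -0.0, -0.0], [-0.0, 0.0, -1.0]]
force: [-0.1, 0.3, 1.1]
grip_width: 0.189
grip_force: 15.0
```

```bash
python3 -m creep '[{"dx":0,"dy":0,"dz":-0.02,"ax":0,"ay":0,"az":0,"claw":1},{"dx":0,"dy":0,"dz":-0.06,"ax":0,"ay":0,"az":0,"claw":1},{"dx":0,"dy":0,"dz":-0.1,"ax":0,"ay":0,"az":0,"claw":1},{"dx":0,"dy":-0.01,"dz":-0.14,"ax":0,"ay":0,"az":0,"claw":1},{"dx":0,"dy":-0.025,"dz":-0.175,"ax":0,"ay":0,"az":0,"claw":1},{"dx":0,"dy":-0.045,"dz":-0.21,"ax":0,"ay":0,"az":0,"claw":1},{"dx":0,"dy":-0.07,"dz":-0.24,"ax":0,"ay":0,"az":0,"claw":1},{"dx":0,"dy":-0.1,"dz":-0.26,"ax":0,"ay":0,"az":0,"claw":1},{"dx":0.01,"dy":-0.13,"dz":-0.265,"ax":0,"ay":0,"az":0,"claw":1},{"dx":0.01,"dy":-0.139,"dz":-0.265,"ax":0,"ay":0,"az":0,"claw":1}]' >/dev/null
python3 -m creep '[{"dx":0,"dy":0,"dz":0,"ax":0,"ay":0,"az":0,"claw":1},{"dx":0,"dy":0,"dz":0,"ax":0,"ay":0,"az":0,"claw":1},{"dx":0,"dy":0,"dz":0,"ax":0,"ay":0,"az":0,"claw":1}]'
python3 - <<'E'
from h import *
p,C,m=wr(.195,.207,(.482,.017),.04,'w9')
T=sense()['tcp_pos'];print(T)
q=C[(np.hypot(C[...,0]-T[0],C[...,1]-T[1])<.045)&(abs(C[...,2]-T[2]+.003)<.005)]
print('lid disc',len(q),fitc(cv2.convexHull((q[:,:2]*1e4).astype(np.float32))[:,0]/1e4),np.median(q[:,2]))
E
```

```text
clock: 22.42
tcp_pos: [0.4816, -0.117, 0.2787]
ee_rot: [[0.0, 1.0, -0.001], [1.0, -0.0, 0.0], [0.0, -0.001, -1.0]]
force: [0.0, 0.4, -1.2]
grip_width: 0.189
grip_force: 15.0
tcp [ 0.4816 -0.117   0.2787] yaw/tilt [-0.001   0.0004] F [ 0.   0.4 -1.2] w 0.189 t 22.4
n 1635 mean [0.4821 0.0108 0.2003] mid [0.4823 0.0128 0.1991] ptp [0.0628 0.0543 0.0081] hullfit (array([0.48221071, 0.01671098]), np.float64(0.03131800907640868)) zmed 0.2008
[ 0.48160392 -0.11700273  0.27855154]
lid disc 6191 (array([ 0.48300523, -0.11261482]), np.float64(0.031189576311528997)) 0.2762017035882541
```

View pics/w9.png

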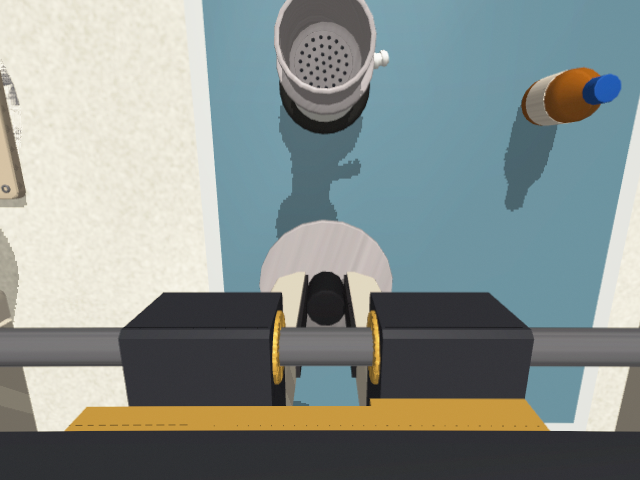

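The funnel is seated: its top ring is at 201 mm, centred at (326,45), with the screen visible inside. The lid is held level. I'll move it over.

```bash
python3 -m creep '[{"dx":0.04,"dy":-0.0008,"dz":0,"ax":0,"ay":0,"az":0,"claw":1},{"dx":0.08,"dy":-0.0008,"dz":0,"ax":0,"ay":0,"az":0,"claw":1},{"dx":0.115,"dy":-0.0008,"dz":0,"ax":0,"ay":0,"az":0,"claw":1},{"dx":0.1335,"dy":-0.0008,"dz":0.01,"ax":0,"ay":0,"az":0,"claw":1},{"dx":0.1335,"dy":-0.0008,"dz":0.03,"ax":0,"ay":0,"az":0,"claw":1},{"dx":0.1335,"dy":-0.0008,"dz":0.045,"ax":0,"ay":0,"az":0,"claw":1},{"dx":0.1335,"dy":-0.0008,"dz":0.052,"ax":0,"ay":0,"az":0,"claw":1},{"dx":0.1335,"dy":-0.0008,"dz":0.052,"ax":0,"ay":0,"az":0,"claw":1},{"dx":0.1335,"dy":-0.0008,"dz":0.052,"ax":0,"ay":0,"az":0,"claw":1},{"dx":0.1335,"dy":-0.0008,"dz":0.052,"ax":0,"ay":0,"az":0,"claw":1}]'
```

```text
clock: 23.3
tcp_pos: [0.4811, 0.0162, 0.2285]
ee_rot: [[0.001, 1.0, 0.001], [1.0, -0.001, -0.0], [-0.0, 0.001, -1.0]]
force: [1.0, 0.2, -1.2]
grip_width: 0.187
grip_force: 15.0
```

```bash
python3 -m creep '[{"dx":0,"dy":0,"dz":0.006,"ax":0,"ay":0,"az":0,"claw":1},{"dx":0,"dy":0,"dz":0.011,"ax":0,"ay":0,"az":0,"claw":1},{"dx":0,"dy":0,"dz":0.015,"ax":0,"ay":0,"az":0,"claw":1},{"dx":0,"dy":0,"dz":0.018,"ax":0,"ay":0,"az":0,"claw":1},{"dx":0,"dy":0,"dz":0.019,"ax":0,"ay":0,"az":0,"claw":1},{"dx":0,"dy":0,"dz":0.019,"ax":0,"ay":0,"az":0,"claw":1},{"dx":0,"dy":0,"dz":0.019,"ax":0,"ay":0,"az":0,"claw":1}]'
```

```text
clock: 23.88
tcp_pos: [0.4804, 0.0165, 0.2087]
ee_rot: [[0.0, 1.0, 0.0], [1.0, -0.0, 0.0], [0.0, 0.0, -1.0]]
force: [0.2, -0.3, -1.2]
grip_width: 0.193
grip_force: 15.0
```

```bash
python3 -m creep '[{"dx":0,"dy":0,"dz":0.0007,"ax":0,"ay":0,"az":0,"claw":1},{"dx":0,"dy":0,"dz":0.0013,"ax":0,"ay":0,"az":0,"claw":1},{"dx":0,"dy":0,"dz":0.0013,"ax":0,"ay":0,"az":0,"claw":1},{"dx":0,"dy":0,"dz":0.0013,"ax":0,"ay":0,"az":0,"claw":1}]'
```

```text
clock: 24.22
tcp_pos: [0.4806, 0.0165, 0.2076]
ee_rot: [[-0.0, 1.0, 0.001], [1.0, 0.0, -0.0], [-0.0, 0.001, -1.0]]
force: [-0.0, 0.2, 0.8]
grip_width: 0.189
grip_force: 15.0
```

Contact at the computed seat height. I'll release, opening only part way, and rise.

```bash
python3 -m creep '[{"dx":0,"dy":0,"dz":0,"ax":0,"ay":0,"az":0,"claw":0.3},{"dx":0,"dy":0,"dz":0,"ax":0,"ay":0,"az":0,"claw":0},{"dx":0,"dy":0,"dz":0,"ax":0,"ay":0,"az":0,"claw":0},{"dx":0,"dy":0,"dz":0,"ax":0,"ay":0,"az":0,"claw":0},{"dx":0,"dy":0,"dz":0,"ax":0,"ay":0,"az":0,"claw":0},{"dx":0,"dy":0,"dz":-0.02,"ax":0,"ay":0,"az":0,"claw":0},{"dx":0,"dy":0,"dz":-0.05,"ax":0,"ay":0,"az":0,"claw":0},{"dx":-0.02,"dy":0,"dz":-0.08,"ax":0,"ay":0,"az":0,"claw":0},{"dx":-0.06,"dy":0,"dz":-0.08,"ax":0,"ay":0,"az":0,"claw":0},{"dx":-0.1,"dy":0,"dz":-0.08,"ax":0,"ay":0,"az":0,"claw":0}]'
python3 -m creep '[{"dx":-0.03,"dy":0,"dz":0,"ax":0,"ay":0,"az":0,"claw":0},{"dx":-0.03,"dy":0,"dz":0,"ax":0,"ay":0,"az":0,"claw":0},{"dx":-0.03,"dy":0,"dz":0,"ax":0,"ay":0,"az":0,"claw":0}]'
python3 - <<'E'
from h import *
p,C,m=wr(.2,.212,(.482,.017),.04)
q=C[(np.hypot(C[...,0]-.482,C[...,1]-.017)<.02)&(C[...,2]>.22)]
print('knob top',np.percentile(q[:,2],[10,50,95]) if len(q) else 0)
m=camera_model('side');p,d=grab_frame('side');cv2.imwrite('pics/s3.png',cv2.resize(p[150:330,280:480,::-1],None,fx=3,fy=3))
E
```

```text
clock: 25.05
tcp_pos: [0.4817, -0.084, 0.2903]
ee_rot: [[-0.003, 1.0, 0.005], [1.0, 0.003, -0.001], [-0.001, 0.005, -1.0]]
force: [0.6, -0.3, -0.4]
grip_width: 0.497
grip_force: 0.0
clock: 25.3
tcp_pos: [0.4802, -0.1147, 0.2872]
ee_rot: [[0.003, 1.0, -0.0], [1.0, -0.003, 0.0], [0.0, -0.0, -1.0]]
force: [0.6, 0.3, -0.2]
grip_width: 0.497
grip_force: 0.0
tcp [ 0.4802 -0.1147  0.2872] yaw/tilt [-0.0004  0.0003] F [ 0.6  0.3 -0.2] w 0.497 t 25.3
n 7963 mean [0.4819 0.0147 0.2051] mid [0.4819 0.0132 0.2066] ptp [0.0669 0.0586 0.0108] hullfit (array([0.48196167, 0.01651109]), np.float64(0.03300637745590471)) zmed 0.2051
knob top [0.22755507 0.23084648 0.23228671]
```

View pics/s3.png

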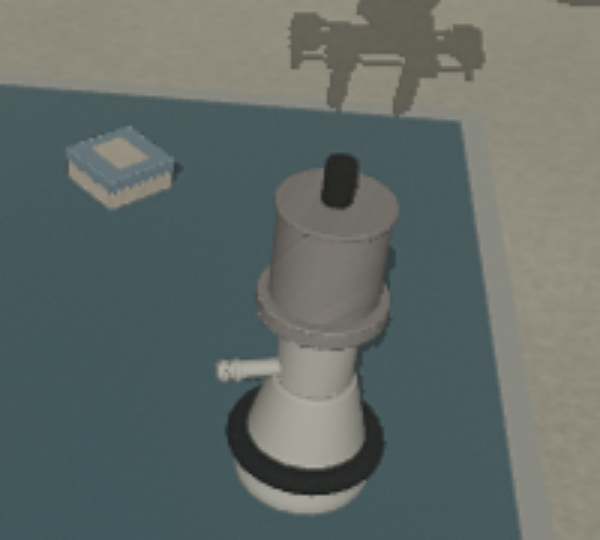

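The finished stack is upright, with the lid disc flat at (337,205), its top at 205 mm, and the knob top at 231 mm, all as computed. I'm handing it in.

```bash
python3 -c "
from station import *
print(hand_in())"
```

```text
the job is handed in; nothing more can be done
None
```

I stacked the support, screen, funnel and lid on the flask in that order; each measured level and at its seat height. I handed the job in at about 25 s and got no verdict back.

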